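# Hang the part carrier on the curing rail and slide it under the lamp

## Robot

A 6-joint arm with a two-finger parallel gripper is mounted at the origin on the work surface. World frame = base frame: x ahead of the robot, y to its left, z up, the work surface at z = 0. Lengths are in m, angles in rad, forces in N, time in s.
With the tool pointing down it reaches from about 0.35 to 1 m from the base axis. Payload 7.1 kg.
Tool frame: the origin (TCP) lies between the finger pads; the fingertips stand 22 mm ahead of it and the grasp point (between the pads) lies 3 mm ahead of it; z points along the fingers, y is the line along which they close (so a half turn about z gives the same grasp; the last joint's range is limited). The gripper opens to 85 mm and grips with 20 to 120 N. Pads are 22 mm wide; open, the fingers measure 114 mm over their backs; the gripper's body (76 mm by 85 mm) begins 54 mm behind the grasp point. The pads swing forward as they close: fully open they stand 13 mm farther back than shut.
Start: joints at [1.104, 0.423, 1.63, -0, 1.089, -0.019], TCP at [0.271, 0.563, 0.253] pointing down, gripper open.
Joint ranges: [-3, 3], [-0.9, 2.11], [0.09, 2.58], [-1.31, 4.45], [0.11, 2.69], [-2.54, 2.54]. Speed limits (rad/s): [2.39, 2.39, 3.01, 3.14, 3.14, 3.14].

## Interface

Orientations are given as a rotation vector (axis times angle).
In Python, from rig import manip gives the robot as it stands. The module is installed in compiled form; this text tells all that it offers. Calls block until the motion is done:
- manip.move_to(position, orientation): joint-space move of the TCP to a pose.
- manip.servo_line(position, orientation=None, rate=0.15): straight line of the TCP; orientation=None keeps the orientation; rate is the mean speed in m/s.
- manip.set_joints(angles): joint-space move.
- manip.command_gripper(opening, f_grip=None): finger opening in m; f_grip is the grip in N (None keeps the last); returns when the fingers have stopped.
- manip.hold(seconds).
- manip.solve_ik(position, orientation): joint angles nearest the present ones, or None.
- manip.camera(name): name is "scene" or "top" or "wrist"; returns a dict with "image" (400x640x3 uint8, red, green, blue), "fx", "fy", "cx", "cy" (pixels), "cam_to_world" (4x4, takes a point from camera to world coordinates); the wrist camera has in their place "mount" (4x4, takes a point from camera to tool coordinates, whose origin is the TCP and whose axes are the flange's). Camera axes: x right, y down, z forward; pixel columns grow to the right and rows downward; lengths in m; the calibration is good to about 2 mm. A picture is of the moment at which its call begins: read the wrist's pose just before it. There is no depth.
A pose or a line that the arm cannot do raises manip.IKError and nothing moves.
- manip.sign_off(): hands the job in; it is judged then, once.
Readings, each from a call of its own:
- manip.get_time(): time.
- manip.get_joint_positions(): joint angles.
- manip.get_joint_vel(): joint speeds.
- manip.get_tau(): joint torques, N m.
- manip.get_position(): TCP position.
- manip.get_ee_rot(): TCP orientation.
- manip.get_contact_force(): force on the tool from outside, world axes, zero at the start.
- manip.get_torque(): the same for the moment, N m.
- manip.get_width(): finger opening in m.
- manip.get_grip_force(): force on a finger pad.
Only numpy, scipy, OpenCV 4.12 (cv2) and the standard library are available. Lean on these libraries where they do the work, as an engineer would, in place of code of your own. Each camera call takes 0.05 s, during which the arm holds its last target. There are 200 camera calls.

## Task

Lift the part carrier out of its nest by its slanted tab and hook it over a bare stretch of the rail, clear of the lamp. Then slide it along the rail until it hangs upright and free, centred under the lamp in line with the index fin, and let go. Do not bump the lamp, and leave the mouse, the syringe and the white plate where they are.

Things in the scene. Friction and masses are not known exactly. Their poses are not given: they have to be found in the camera images.
- carrier: Loose hanging carrier, 160 g: white panel 50 wide (y) x 4 x 80 high on a steel foot 50 (y) x 34 (x -13 to +21) x 12 high, a small green board on the foot, a hook on top and a black slanted tab at the front. z up, y along the rail when hung, -x the front (tab side). Origin: at the foot's underside, straight below the hook seat. Panel and hook's front leg lie at x -13 to -9.
- carrier_hook (a point): Centre of the hook seat, 124 above the carrier's origin: lies on the rail's axis when hung. Axes as the carrier. The hook is an upside-down V of strip, 24 wide (y), open to +x: the rail enters from the +x side under the back lip (x 9 to 13, lower end 6 below this point); nothing below the lip until the foot and board (z 46). Hook top 12 above this point.
- carrier_tab (a point): Grip point on the carrier's tab, a bar 14 wide (y), 10 thick, 52 long, leaning 32 degrees from vertical, up and towards -x. On its centre line, 34 from its root, 18 from its free end, at x -29, z +161 from the carrier's origin. Pinch it across its 14 mm width (along y), tool slanted 25 to 40 degrees the same way; an upright gripper does not fit under the lamp.
- nest: Fixed aluminium block 60 (x) x 76 (y) x 48 high with a pocket 8 deep in which the carrier's foot stands at the start (3 to 4 mm play). Origin on the table below the carrier's origin; axes as the carrier standing in it; pocket floor at z 40.
- rail: Fixed rail: a round steel bar 12 in diameter, 360 long along y, its axis 220 above the table, on square posts 16 wide at y -175 and +175 (they reach just under the bar). Origin on the table below the bar's middle; -x is the robot side.
- rail_mid (a point): Middle of the rail on its axis, axes as the rail.
- lamp: Fixed curing lamp over the rail, same yaw as the rail. Origin on the table under the rail's axis at the lamp's middle. Grey head 100 along y, x -25 to +65, underside z 288, top 372; post at x +125; base plate 80 along y, 8 high, x -40 to +160. Thin upright index fin (4 along y, 12 along x, top z 52) at x -32, y 0, before the rail.
- mark (a point): The mark: the point on the rail's axis under the lamp's middle, in line with the index fin. Axes as the rail (y along it).
- mouse: Bystander: black computer mouse 100 x 58 x 30, origin at its underside.
- syringe_block: Fixed aluminium block 60 x 60 x 45 high beyond the nest, holding the syringe; origin at its underside.
- syringe: Bystander: capped syringe barrel, 32 across its flange, 87 tall, standing in a hole of the block, top at z 102 over the table; origin at its lower end.
- plate: Bystander: white label plate 120 x 45 x 6 lying flat, origin at its underside.
There are look-alikes about, which are no part of the job. Of the things like the carrier, leave any that is brown, red or yellow; of the rest the larger one is meant.

How it is judged:
On the way:
1. the carrier's hook is over the rail, with the carrier clear of the lamp to one side of it (x of carrier_hook in the frame of mark between -0.007 and 0.007 m and z of carrier_hook in the frame of mark between -0.005 and 0.005 m and y of carrier_hook in the frame of rail_mid between -0.17 and 0.17 m and (y of carrier_hook in the frame of mark below -0.07 m or y of carrier_hook in the frame of mark above 0.07 m)), for 0.2 s.
At the end, for the whole second after the job is handed in: The carrier hangs by its hook on the rail, seated (hook seat within 7 mm across and 5 mm in height of the rail's axis), upright within 8 degrees, square to the rail within 10 degrees, within 8 mm of the mark along the rail, at rest and carried by the rail (x of carrier_hook in the frame of mark between -0.007 and 0.007 m and z of carrier_hook in the frame of mark between -0.005 and 0.005 m and y of carrier_hook in the frame of mark between -0.008 and 0.008 m and angle between carrier's own z axis and vertical below 0.14 rad and angle between the y axis of carrier and the y axis of rail, either way round below 0.17 rad and contact force between carrier and rail above 0.5 N and linear speed of carrier below 0.02 m/s); the robot touches nothing.
It fails at once if the lamp is bumped (more than 5 N) (contact force between lamp and anything else above 5 N).
It fails at once if the carrier is put in under the lamp without being on the rail (not slid there) (y of carrier_hook in the frame of mark between -0.05 and 0.05 m and x of carrier_hook in the frame of mark between -0.04 and 0.06 m and (z of carrier_hook in the frame of mark below -0.015 m or z of carrier_hook in the frame of mark above 0.015 m or x of carrier_hook in the frame of mark below -0.015 m or x of carrier_hook in the frame of mark above 0.015 m)).
It fails at once if the mouse is moved by more than 20 mm (distance of mouse from where it was at the start of the episode above 0.02 m).
It fails at once if the syringe is moved by more than 20 mm (distance of syringe from where it was at the start of the episode above 0.02 m).
It fails at once if the plate is moved by more than 20 mm (distance of plate from where it was at the start of the episode above 0.02 m).
It also fails if it takes over 51 s, if anything falls off the work surface, if the arm or the gripper's body presses on something with over 40 N, if the wrist force passes 120 N, or if a joint passes its speed limit or range.

## Working session

There is one attempt and no reset: what is moved stays moved. The work goes in short steps, each a Python script; the robot and the scene stay as the last script left them, time stands still between calls to the robot, and variables do not carry over. Pictures are saved under pics/ and viewed, at most 10 in all, crops included, and the job is handed in when it is done.

```bash
mkdir -p pics; cat > h.py <<'E'
import numpy as np, cv2
from rig import manip
from scipy.spatial.transform import Rotation as R
def snap(n,f):
    c=manip.camera(n); cv2.imwrite(f'pics/{f}.png',c['image'][:,:,::-1]); np.savez(f'pics/{f}.npz',**c); return c
E
python3 - <<'E'
from h import *
for n in('scene','top'):
    c=snap(n,n); print(n,c['fx'],c['cx'],c['cy'],np.round(c['cam_to_world'],4).tolist())
print(manip.get_time(),manip.get_ee_rot())
E
```

```text
scene 371.73916632283056 323.355718078306 191.9494697885196 [[-0.3191, 0.6124, -0.7233, 1.1803], [0.9475, 0.1904, -0.2568, 0.3371], [-0.0196, -0.7673, -0.641, 0.6597], [0.0, 0.0, 0.0, 1.0]]
top 474.2810321258964 323.2569859516999 197.25161069678543 [[0.0273, -0.9868, 0.1595, 0.4173], [-0.9994, -0.0237, 0.0243, 0.1095], [-0.0202, -0.16, -0.9869, 1.326], [0.0, 0.0, 0.0, 1.0]]
0.1 [-6.97462338e-01 -3.06281119e+00  2.11689948e-03]
```

View pics/scene.png

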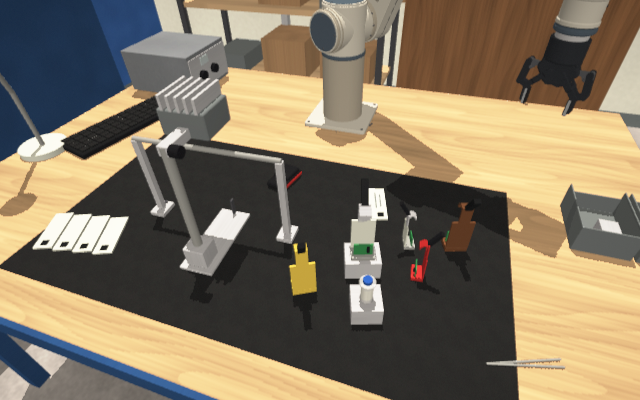

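View pics/top.png

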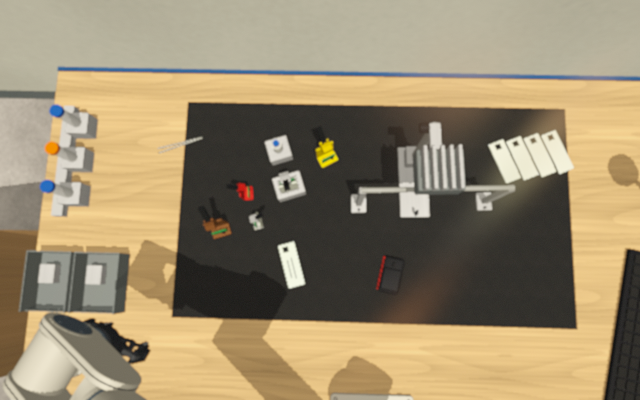

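The scene view shows the possible carriers: white in the nest (363,240), small white (408,230), red (420,262), brown (460,228) and yellow (303,270). I choose the white one in the nest, the larger of the two that aren't excluded, and check it in close crops.

```bash
python3 - <<'E'
from h import *
a=cv2.imread('pics/scene.png')[175:325,310:480]
b=cv2.imread('pics/top.png')[125:225,235:355]
cv2.imwrite('pics/c1.png',np.hstack([cv2.resize(a,(480,424),interpolation=2)[:400],cv2.resize(b,(320,267),interpolation=2).repeat(1,0) if 0 else cv2.copyMakeBorder(cv2.resize(b,(320,267),interpolation=2),0,133,0,0,0)]))
t=cv2.imread('pics/top.png')[110:225,340:540]
cv2.imwrite('pics/c2.png',cv2.resize(t,(800,460),interpolation=2))
E
```

```text
(no output)
```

View pics/c1.png

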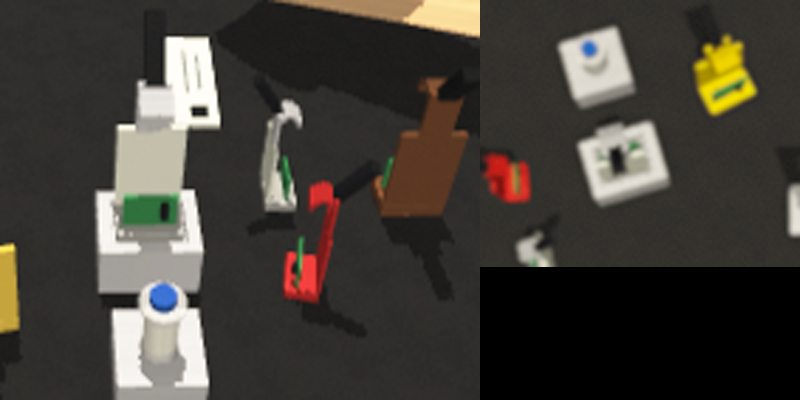

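View pics/c2.png

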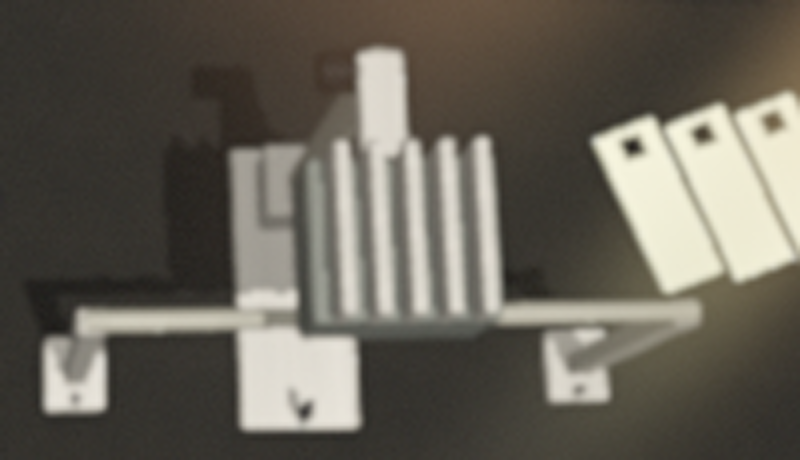

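The crops confirm it: the white carrier stands in the nest with its board facing +x and its tab towards the robot. In the top view the rail runs from px (359,190) to (515,188), and the fin is near (416,211). Next: rough positions, then wrist-camera views.

```bash
cat >> h.py <<'E'
def ray(c,px):
    M=np.array(c['cam_to_world']); p=np.array([(px[0]-c['cx'])/c['fx'],(px[1]-c['cy'])/c['fy'],1.])
    return M[:3,3],M[:3,:3]@p
def onz(c,px,z):
    o,d=ray(c,px); return o+d*(z-o[2])/d[2]
def tri(rs):
    A=0;b=0
    for o,d in rs:
        d=d/np.linalg.norm(d);P=np.eye(3)-np.outer(d,d);A=A+P;b=b+P@o
    return np.linalg.solve(A,b)
def proj(c,p):
    M=np.linalg.inv(np.array(c['cam_to_world'])); q=M[:3,:3]@p+M[:3,3]
    return np.array([c['cx']+c['fx']*q[0]/q[2],c['cy']+c['fy']*q[1]/q[2]])
def wsnap(f):
    p=np.array(manip.get_position());r=R.from_rotvec(manip.get_ee_rot()).as_matrix()
    c=manip.camera('wrist'); T=np.eye(4);T[:3,:3]=r;T[:3,3]=p
    c['cam_to_world']=T@np.array(c['mount']); c.pop('mount')
    cv2.imwrite(f'pics/{f}.png',c['image'][:,:,::-1]); np.savez(f'pics/{f}.npz',**c); return c
def tool(yaw,tilt=0):
    # tool z down, y along closing dir (world y rotated by yaw); tilt>0 leans body towards -x (tip ahead)
    a=np.array([np.sin(tilt),0,-np.cos(tilt)]); y=np.array([0,1.,0]); x=np.cross(y,a)
    return R.from_euler('z',yaw)*R.from_matrix(np.c_[x,y,a])
E
python3 - <<'E'
from h import *
t=np.load('pics/top.npz')
f=lambda u,v,z:print(u,v,np.round(onz(t,(340+u/4,110+v/4),z),4))
f(75,321,.22);f(700,313,.22);f(240,430,.008);f(360,425,.008);f(304,418,.01)
g=lambda u,v,z:print(u,v,np.round(onz(t,(235+u*.375,125+v*.375),z),4))
for p in[(578,153),(657,122),(668,183),(592,203)]: g(p[0]-480,p[1],.048)
g(618-480,157,.161+.04)
c=manip.camera('wrist');print(c['fx'],c['cx'],c['cy'],np.round(c['mount'],3).tolist())
for yaw in(0,np.pi):
  for p,ti in[((.6,.22,.3),0),((.55,.22,.25),.55),((.6,-.1,.45),.5),((.6,-.1,.3),.6)]:
    print(yaw,p,ti,manip.solve_ik(p,tool(yaw,ti).as_rotvec()))
E
```

```text
75 321 [0.6148 0.0533 0.22  ]
700 313 [ 0.6282 -0.3133  0.22  ]
240 430 [ 0.5782 -0.0734  0.008 ]
360 425 [ 0.5838 -0.1567  0.008 ]
304 418 [ 0.5875 -0.1175  0.01  ]
98 153 [0.6618 0.2838 0.048 ]
177 122 [0.6963 0.2034 0.048 ]
188 183 [0.6327 0.1899 0.048 ]
112 203 [0.61   0.2671 0.048 ]
138 157 [0.6297 0.2265 0.201 ]
328.94954952163016 321.97959297990525 194.42434261807367 [[-0.001, -0.946, -0.323, 0.082], [1.0, -0.0, -0.001, -0.001], [0.001, -0.323, 0.946, -0.121], [0.0, 0.0, 0.0, 1.0]]
0 (0.6, 0.22, 0.3) 0 [ 3.32822671e-01  3.97287286e-01  1.55543522e+00 -4.44089210e-16
  1.18887014e+00 -1.23797366e+00]
0 (0.55, 0.22, 0.25) 0.55 [ 0.47261274  0.24717314  2.02012641 -0.58995524  0.4419367  -0.61555189]
0 (0.6, -0.1, 0.45) 0.5 [-0.23623905  0.03541791  1.75285879  0.14728332  0.87044549 -1.87432354]
0 (0.6, -0.1, 0.3) 0.6 [-0.2485086   0.17177695  1.99673634  0.35533769  0.41062607 -2.1051991 ]
3.141592653589793 (0.6, 0.22, 0.3) 0 [ 3.32822671e-01  3.97287286e-01  1.55543522e+00 -4.44089210e-16
  1.18887014e+00  1.90361900e+00]
3.141592653589793 (0.55, 0.22, 0.25) 0.55 [0.28991721 0.62157644 1.40325824 0.15042459 1.64708173 1.83139445]
3.141592653589793 (0.6, -0.1, 0.45) 0.5 [-0.15151991  0.48624531  1.16326203 -0.07917026  1.98609279  1.40559343]
3.141592653589793 (0.6, -0.1, 0.3) 0.6 [-0.14682256  0.63355255  1.2799791  -0.08538836  1.82214915  1.42805501]
```

```bash
python3 - <<'E'
from h import *
r=tool(0).as_rotvec(); print(manip.get_time())
manip.command_gripper(.05)
manip.move_to([.57,.23,.36],r); wsnap('n1'); print(manip.get_time())
manip.move_to([.53,.13,.40],r); wsnap('n2'); print(manip.get_time())
manip.move_to([.50,-.06,.42],r); wsnap('r1'); print(manip.get_time())
manip.move_to([.48,-.16,.42],r); wsnap('r2'); print(manip.get_time())
a=[cv2.imread(f'pics/{k}.png') for k in('n1','r1')]
cv2.imwrite('pics/nr.png',cv2.resize(np.vstack(a),(480,600)))
E
```

```text
0.15
2.325
2.9083
3.75
4.2917
```

View pics/nr.png

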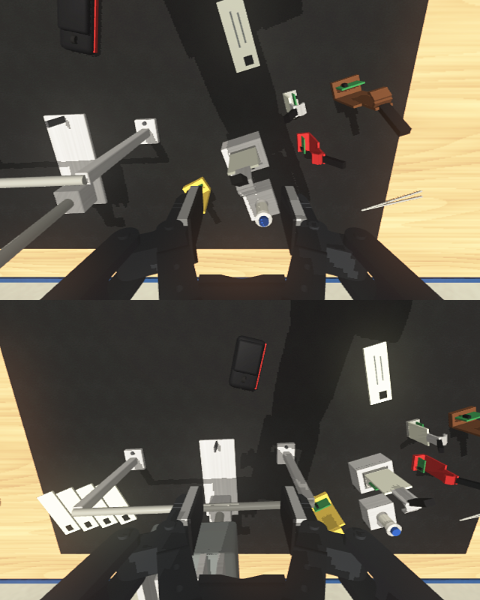

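```bash
python3 - <<'E'
from h import *
L=lambda k:cv2.imread(f'pics/{k}.png')
cv2.imwrite('pics/v1.png',np.vstack([L('r1')[110:370],L('r2')[110:370]]))
a=cv2.resize(L('n1')[170:300,270:400],None,fx=3,fy=3,interpolation=2)
b=cv2.resize(L('n2')[170:300,440:570] ,None,fx=3,fy=3,interpolation=2)
cv2.imwrite('pics/v2.png',np.hstack([a,b]))
E
```

```text
(no output)
```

View pics/v1.png

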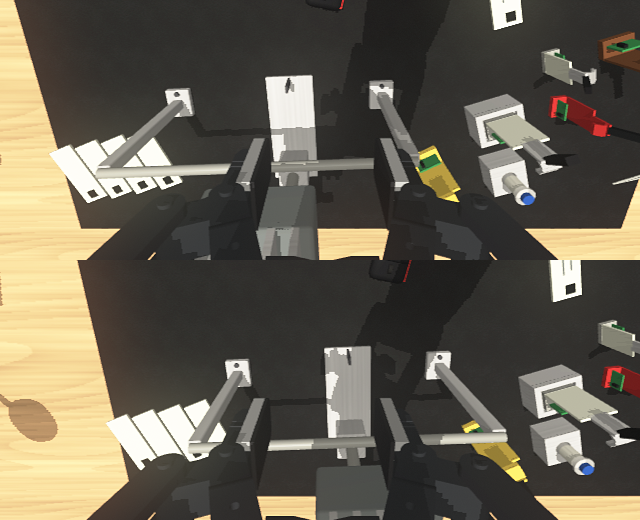

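View pics/v2.png

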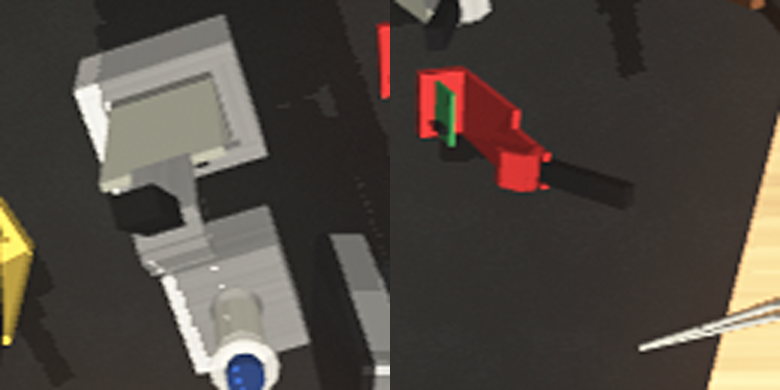

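```bash
python3 - <<'E'
from h import *
L=lambda k:cv2.imread(f'pics/{k}.png')
C={k:dict(np.load(f'pics/{k}.npz')) for k in('n1','n2','r1','r2','top','scene')}
for k,rng in(('r1',[(112,225),(328,362)]),('r2',[(280,362),(425,465)])):
    g=cv2.cvtColor(L(k),6).astype(int); pts=[]
    for lo,hi in rng:
        for u in range(lo,hi,4):
            col=g[270:306,u]; m=np.where(col>75)[0]
            # longest run
            runs=np.split(m,np.where(np.diff(m)>1)[0]+1); r=max(runs,key=len)
            pts.append((u,270+r.mean(),len(r)))
    pts=np.array(pts); print(k,pts[::5].tolist())
    ok=abs(pts[:,2]-np.median(pts[:,2]))<=1
    W=np.array([onz(C[k],p[:2],.22) for p in pts[ok]])
    f=np.polyfit(W[:,1],W[:,0],1); print(k,'x=',f, 'x at y=-.12',np.polyval(f,-.12),'res',np.std(W[:,0]-np.polyval(f,W[:,1])))
for k,ps in(('r1',[(266,187),(313,185)]),('r2',[(325,198),(370,196)])):
    print(k,[np.round(onz(C[k],p,.008),4).tolist() for p in ps])
print('ends',onz(C['r2'],(190,296),.22),onz(C['r2'],(507,287.5),.22),onz(C['r1'],(98,283),.22))
e=np.array([.63,.227,.13])
a=[]
for k,z in(('n1',7),('n2',7)):
    u,v=proj(C[k],e).astype(int); print(k,u,v); u0,v0=u-28,v-42
    a.append(cv2.resize(L(k)[v0:v0+84,u0:u0+56],None,fx=z,fy=z,interpolation=1)); print(u0,v0)
cv2.imwrite('pics/v3.png',np.clip(np.hstack(a)*1.4,0,255))
E
```

```text
r1 [[112.0, 287.5, 36.0], [132.0, 285.0, 31.0], [152.0, 284.0, 29.0], [172.0, 281.5, 18.0], [192.0, 279.5, 12.0], [212.0, 279.0, 11.0], [332.0, 274.5, 10.0], [352.0, 274.5, 10.0]]
r1 x= [-0.04288231  0.61944156] x at y=-.12 0.6245874354433668 res 0.0003184118144611669
r2 [[280.0, 295.0, 11.0], [300.0, 294.0, 11.0], [320.0, 293.0, 11.0], [340.0, 287.5, 36.0], [360.0, 287.5, 36.0], [441.0, 289.0, 11.0], [461.0, 288.0, 11.0]]
r2 x= [-0.04273936  0.61958225] x at y=-.12 0.6247109763977013 res 0.0003712553302534722
r1 [[0.5857, -0.1551, 0.008], [0.5822, -0.0753, 0.008]]
r2 [[0.5857, -0.1555, 0.008], [0.5821, -0.0784, 0.008]]
ends [ 0.63022992 -0.31245877  0.22      ] [0.61899926 0.05001044 0.22      ] [ 0.6326848  -0.31374459  0.22      ]
n1 319 213
291 171
n2 397 229
369 187[ WARN:0@0.930] global loadsave.cpp:1063 imwrite_ Unsupported depth image for selected encoder is fallbacked to CV_8U.
```

View pics/v3.png

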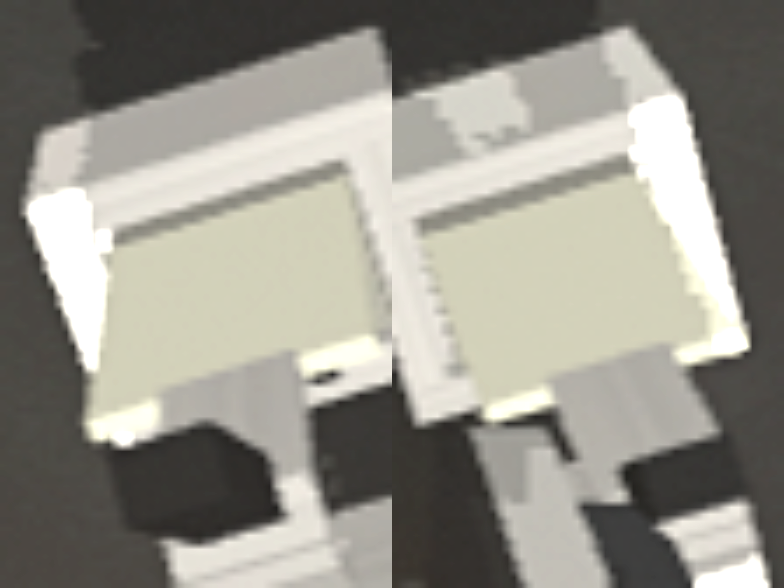

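```bash
python3 - <<'E'
from h import *
C={k:dict(np.load(f'pics/{k}.npz')) for k in('n1','n2')}
g=lambda k,u,v:ray(C[k],((291 if k=='n1' else 369-56)+u/7-.43,(171 if k=='n1' else 187)+v/7-.43))
P={}
for n,a,b in(('TL? ',(90,412),(483,405)),('TR',(377,338),(747,333)),('nestFL top',(30,200),None),('bL',(112,245),(418,232)),('bR',(345,175),(632,172)),('nestFRtop',None,(685,95))):
    if a and b:
        rs=[g('n1',*a),g('n2',*b)]; p=tri(rs); P[n]=p
        print(n,np.round(p,4),'gap',[round(float(np.linalg.norm(np.cross(p-o,d/np.linalg.norm(d)))),4) for o,d in rs])
    else:
        o,d=g('n1',*a) if a else g('n2',*b); p=o+d*(.048-o[2])/d[2]; print(n,p); P[n]=p
d=P['TL? ']-P['TR']; print('w',np.linalg.norm(d),'yaw deg',np.degrees(np.arctan2(-d[0],d[1])))
d=P['bR']-P['bL'];print('foot yaw',np.degrees(np.arctan2(-d[0],d[1])))
for n,k,q in(('L','n1',(90,412)),('R','n1',(377,338)),('L','n2',(483,405)),('R','n2',(747,333))):
    o,d=g(k,*q); print(n,k,o+d*(.132-o[2])/d[2])
E
```

```text
TL?  [0.6499 0.2077 0.1308] gap [0.0007, 0.0007]
TR [0.6345 0.2551 0.1337] gap [0.0001, 0.0001]
nestFL top [0.64126263 0.19154804 0.048     ]
bL [0.6517 0.2076 0.046 ] gap [0.0001, 0.0001]
bR [0.6367 0.2543 0.0468] gap [0.0003, 0.0003]
nestFRtop [0.618447   0.26403862 0.048     ]
w 0.049977670022130195 yaw deg -161.955445753587
foot yaw 17.78899185070825
L n1 [0.64860815 0.20792272 0.132     ]
R n1 [0.63529593 0.25523437 0.132     ]
L n2 [0.65005935 0.20737054 0.132     ]
R n2 [0.63515468 0.25568163 0.132     ]
```

Measurements so far:
- **Rail:** yaw 0.043, x = 0.6195 − 0.0428·y.
- **Mark:** about (0.6244, −0.1144).
- **Carrier:** origin about (0.6546, 0.2354), yaw 17.6°. The triangulated panel width of 50.0 mm and height of 132 mm match the description.

Next I check every waypoint, then grasp and lift.

```bash
cat >> h.py <<'E'
TILT=np.radians(38); RY=.0428; MARK=np.array([.6244,-.1144]); CY=np.radians(17.6)
RX=np.array([np.cos(RY),np.sin(RY)]); RYv=np.array([-np.sin(RY),np.cos(RY)])
GR=np.array([-.029-.0027,0,.161+.0042])      # grasp in carrier frame
TC=GR-.003*np.array([np.sin(TILT),0,-np.cos(TILT)])
def pose(xy,z,yaw):  # carrier origin pose -> tcp pose
    return np.r_[xy,z]+R.from_euler('z',yaw).apply(TC), tool(yaw,TILT).as_rotvec()
def onrail(s,dx=0,dz=0): return pose(MARK+s*RYv+dx*RX,.096+dz,RY)
NEST=np.array([.6546,.2354])
E
python3 - <<'E'
from h import *
g,r=pose(NEST,.04,CY); a=R.from_rotvec(r).apply([0,0,1])
wp=dict(pre=(g-.09*a,r),g=(g,r),up=pose(NEST,.13,CY),w1=pose([.56,.17],.13,RY),w2=onrail(.108,-.06,.024),w3=onrail(.108,0,.024),dn=onrail(.108),m=onrail(0),out=(onrail(0)[0]-.09*R.from_rotvec(onrail(0)[1]).apply([0,0,1]),onrail(0)[1]))
ok=True
for k,(p,q) in wp.items():
    j=manip.solve_ik(p,q); ok&=j is not None; print(k,np.round(p,3),None if j is None else np.round(j,2))
if ok:
    manip.move_to(*onrail(.05,-.2,.15)) if manip.solve_ik(*onrail(.05,-.2,.15)) is not None else None
    manip.command_gripper(.045,80)
    manip.move_to(*wp['pre']); manip.servo_line(g,r,rate=.06)
    print(manip.get_time(),manip.get_contact_force(),manip.get_position()-g)
    wsnap('g1')
E
```

```text
pre [0.57  0.209 0.278] [ 0.34  0.19  2.06 -0.09  0.22 -1.45]
g [0.623 0.225 0.208] None
up [0.623 0.225 0.298] [ 0.34  0.25  1.93 -0.06  0.3  -1.49]
w1 [0.526 0.169 0.298] [ 0.4   0.09  2.13 -0.66  0.36 -0.66]
w2 [ 0.526 -0.011  0.288] [-0.08  0.05  2.21  0.34  0.24 -2.  ]
w3 [ 0.586 -0.008  0.288] [-0.07  0.15  2.09  0.27  0.25 -1.92]
dn [ 0.586 -0.008  0.264] [-0.07  0.19  2.11  0.36  0.19 -2.01]
m [ 0.591 -0.116  0.264] None
out [ 0.536 -0.118  0.334] [-0.36  0.02  2.1   0.58  0.46 -2.43]
```

```bash
python3 - <<'E'
from h import *
flip=R.from_euler('z',np.pi)
for t in(38,36,34,32,30,28):
    T=np.radians(t)
    def tcp(xy,z,yaw): return np.r_[xy,z]+R.from_euler('z',yaw).apply(GR-.003*np.array([np.sin(T),0,-np.cos(T)]))
    for nm,f in(('n',R.identity()),('f',flip)):
      for ex in(0,.12,-.12,.25):
        o=[]
        for xy,z,y in((NEST,.04,CY+0),(MARK+.108*RYv,.12,RY),(MARK+.05*RYv,.096,RY),(MARK,.096,RY)):
            j=manip.solve_ik(tcp(xy,z,y),(tool(y+ex*(1 if y==CY else 0),T)*f).as_rotvec()); o.append(None if j is None else np.round(j[[0,3,4,5]],2).tolist())
        if ex==0 or t==38: print(t,nm,ex,o)
E
```

```text
38 n 0 [None, [-0.07, 0.27, 0.25, -1.92], [-0.2, 0.66, 0.24, -2.41], None]
38 n 0.12 [[0.29, 0.69, 0.13, -2.37], [-0.07, 0.27, 0.25, -1.92], [-0.2, 0.66, 0.24, -2.41], None]
38 n -0.12 [[0.38, -0.85, 0.16, -0.58], [-0.07, 0.27, 0.25, -1.92], [-0.2, 0.66, 0.24, -2.41], None]
38 n 0.25 [None, [-0.07, 0.27, 0.25, -1.92], [-0.2, 0.66, 0.24, -2.41], None]
38 f 0 [None, [-0.07, 0.27, 0.25, 1.22], [-0.2, 0.66, 0.24, 0.73], [-0.31, 0.79, 0.31, 0.52]]
38 f 0.12 [[0.29, 0.69, 0.13, 0.78], [-0.07, 0.27, 0.25, 1.22], [-0.2, 0.66, 0.24, 0.73], [-0.31, 0.79, 0.31, 0.52]]
38 f -0.12 [None, [-0.07, 0.27, 0.25, 1.22], [-0.2, 0.66, 0.24, 0.73], [-0.31, 0.79, 0.31, 0.52]]
38 f 0.25 [[0.25, 1.0, 0.22, 0.33], [-0.07, 0.27, 0.25, 1.22], [-0.2, 0.66, 0.24, 0.73], [-0.31, 0.79, 0.31, 0.52]]
36 n 0 [[0.34, -0.12, 0.15, -1.43], [-0.06, 0.21, 0.3, -1.86], [-0.2, 0.52, 0.28, -2.27], [-0.31, 0.66, 0.34, -2.49]]
36 f 0 [[0.34, -0.12, 0.15, 1.71], [-0.06, 0.21, 0.3, 1.28], [-0.2, 0.52, 0.28, 0.87], [-0.31, 0.66, 0.34, 0.65]]
34 n 0 [[0.34, -0.08, 0.2, -1.47], [-0.06, 0.17, 0.35, -1.82], [-0.19, 0.42, 0.33, -2.17], [-0.3, 0.55, 0.37, -2.37]]
34 f 0 [[0.34, -0.08, 0.2, 1.67], [-0.06, 0.17, 0.35, 1.32], [-0.19, 0.42, 0.33, 0.97], [-0.3, 0.55, 0.37, 0.77]]
32 n 0 [[0.34, -0.06, 0.26, -1.49], [-0.06, 0.14, 0.4, -1.79], [-0.19, 0.34, 0.37, -2.09], [-0.29, 0.46, 0.41, -2.28]]
32 f 0 [[0.34, -0.06, 0.26, 1.65], [-0.06, 0.14, 0.4, 1.36], [-0.19, 0.34, 0.37, 1.05], [-0.29, 0.46, 0.41, 0.86]]
30 n 0 [[0.34, -0.05, 0.31, -1.5], [-0.06, 0.12, 0.45, -1.76], [-0.18, 0.28, 0.42, -2.03], [-0.29, 0.38, 0.45, -2.21]]
30 f 0 [[0.34, -0.05, 0.31, 1.64], [-0.06, 0.12, 0.45, 1.38], [-0.18, 0.28, 0.42, 1.11], [-0.29, 0.38, 0.45, 0.93]]
28 n 0 [[0.33, -0.04, 0.36, -1.51], [-0.06, 0.1, 0.5, -1.74], [-0.18, 0.23, 0.46, -1.98], [-0.28, 0.32, 0.49, -2.15]]
28 f 0 [[0.33, -0.04, 0.36, 1.63], [-0.06, 0.1, 0.5, 1.4], [-0.18, 0.23, 0.46, 1.16], [-0.28, 0.32, 0.49, 0.99]]
```

```bash
sed -i 's/np.radians(38)/np.radians(35)/; s/-.029-.0027,0,.161+.0042/-.029-.0037,0,.161+.0059/' h.py; python3 - <<'E'
from h import *
g,r=pose(NEST,.04,CY); a=R.from_rotvec(r).apply([0,0,1]); m,mr=onrail(0); b=R.from_rotvec(mr).apply([0,0,1])
wp=dict(pre=(g-.09*a,r),g=(g,r),up=pose(NEST,.13,CY),w1=pose([.56,.17],.13,RY),w2=onrail(.108,-.06,.024),w3=onrail(.108,0,.024),dn=onrail(.108),m=(m,mr),out=(m-.09*b,mr))
ok=True
for k,(p,q) in wp.items():
    j=manip.solve_ik(p,q); ok&=j is not None; print(k,None if j is None else np.round(j[3:],2))
if ok:
    manip.command_gripper(.045,80)
    manip.move_to(*pose([.56,.17],.2,RY))
    manip.move_to(*wp['pre']); manip.servo_line(g,r,rate=.06)
    print(manip.get_time(),manip.get_contact_force(),manip.get_position()-g)
    c=wsnap('g1'); s=snap('scene','s2')
    a=cv2.resize(s['image'][120:270,290:430,::-1],(560,600)); cv2.imwrite('pics/v4.png',np.hstack([a,cv2.resize(c['image'][230:400,200:440,::-1],(240,170)).repeat(1,0)]) if 0 else a)
E
```

```text
pre [-0.06  0.32 -1.49]
g [-0.09  0.18 -1.46]
up [-0.04  0.38 -1.51]
w1 [-0.5   0.41 -0.82]
w2 [ 0.23  0.32 -1.89]
w3 [ 0.19  0.33 -1.84]
dn [ 0.23  0.27 -1.88]
m [ 0.59  0.36 -2.42]
out [ 0.45  0.52 -2.3 ]
7.9917 [0.14102082 0.84835696 0.20805021] [-4.67733309e-06  2.82259509e-05  3.75809168e-04]
```

View pics/v4.png

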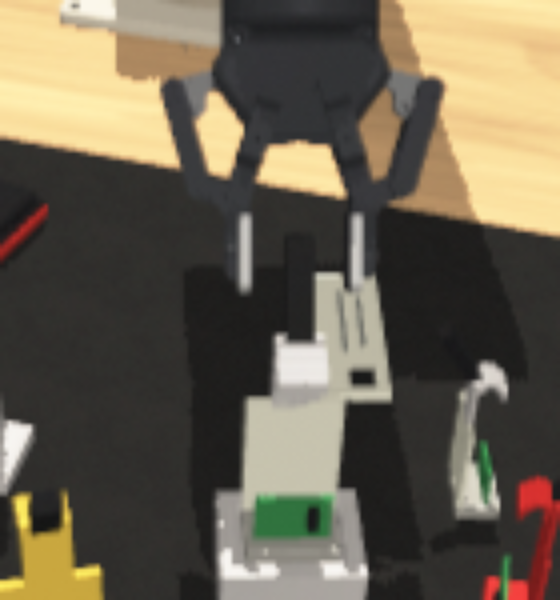

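The picture shows the tab (300,285) centred between the pads (244 and 357), so I close and lift.

```bash
python3 - <<'E'
from h import *
manip.command_gripper(.0,80); print('w',manip.get_width(),manip.get_grip_force(),manip.get_contact_force())
p,r=pose(NEST,.06,CY); manip.servo_line(p,r,rate=.05); print(manip.get_contact_force())
p,r=pose(NEST,.13,CY); manip.servo_line(p,r,rate=.12)
manip.servo_line(*pose([.56,.17],.13,RY),rate=.15)
manip.servo_line(*onrail(.108,-.06,.024),rate=.15)
manip.hold(.2)
print('w',manip.get_width(),manip.get_contact_force(),manip.get_torque(),manip.get_time())
c=wsnap('h1'); s=snap('scene','s3')
M=[cv2.resize(s['image'][100:300,200:400,::-1],(400,400),interpolation=2),cv2.resize(c['image'][:,:,::-1],(400,250))]
M[1]=cv2.copyMakeBorder(M[1],0,150,0,0,0); cv2.imwrite('pics/v5.png',np.hstack(M))
E
```

```text
w 0.012271289246381134 78.38941097259521 [-0.17717035 -1.14700535  2.58113962]
[ 0.27717602  0.21793827 -2.07937666]
w 0.012011534330204559 [ 1.2819446  -0.4581601  -1.39459533] [-0.03404605  0.49214455  0.04998448] 12.2
```

View pics/v5.png

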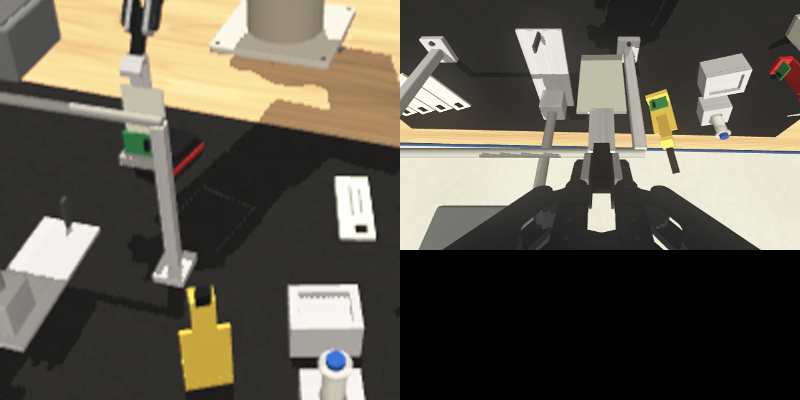

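The picture (my tenth and last) shows the carrier held upright in front of the rail between lamp and post. I check its pitch numerically from the panel's outline.

```bash
python3 - <<'E'
from h import *
c=dict(np.load('pics/h1.npz')); im=c['image'].astype(int)
t=im[135,320]; print('col',t, im[100,320],im[90,320])
m=(np.abs(im-t).max(2)<22).astype(np.uint8)
n,lab,st,_=cv2.connectedComponentsWithStats(m); k=lab[135,320]; print(st[k])
m=(lab==k); ys=np.where(m.any(1))[0]
for y in range(ys[0],ys[-1]+1,10): xs=np.where(m[y])[0]; print(y,xs[0],xs[-1])
M=np.array(c['cam_to_world'])
o=np.r_[MARK+.108*RYv-.06*RX,.12]; Rz=R.from_euler('z',RY)
for z in(0,.012,.092):
  print(z,[np.round(proj(c,o+Rz.apply([-.013,y,z])),1).tolist() for y in(-.025,.025)])
# pitch sensitivity about grip
for d in(-3,3):
  rr=R.from_euler('y',d,degrees=True)
  print(d,[np.round(proj(c,o+Rz.apply(GR+rr.apply(np.array([-.013,y,z])-GR))),1).tolist() for z in(.012,.092) for y in(-.025,.025)])
E
```

```text
col [192 190 168] [191 189 167] [131 130 119]
[ 283   96   79   86 5847]
96 337 353
106 289 354
116 288 355
126 288 356
136 287 357
146 286 358
156 285 359
166 284 360
176 283 361
0 [[291.0, 86.5], [354.8, 86.5]]
0.012 [[290.1, 96.1], [355.7, 96.2]]
0.092 [[282.6, 177.7], [363.4, 177.8]]
-3 [[290.8, 105.8], [354.9, 105.8], [283.0, 183.1], [362.9, 183.1]]
3 [[289.3, 86.4], [356.5, 86.4], [282.1, 172.5], [363.9, 172.5]]
```

```bash
python3 - <<'E'
from h import *
c=dict(np.load('pics/h1.npz')); im=c['image'].astype(int)
for u in(293,345): print(u,[(v,im[v,u].tolist()) for v in list(range(80,110,1))]); print([(v,im[v,u].tolist()) for v in range(172,190)])
E
```

```text
293 [(80, [56, 55, 53]), (81, [58, 55, 53]), (82, [59, 58, 54]), (83, [58, 56, 54]), (84, [59, 57, 54]), (85, [57, 56, 54]), (86, [56, 54, 52]), (87, [63, 62, 59]), (88, [148, 146, 134]), (89, [132, 130, 120]), (90, [132, 129, 119]), (91, [133, 131, 120]), (92, [132, 130, 120]), (93, [133, 131, 122]), (94, [133, 131, 121]), (95, [132, 130, 121]), (96, [141, 139, 129]), (97, [196, 195, 172]), (98, [192, 191, 169]), (99, [192, 190, 168]), (100, [191, 190, 168]), (101, [192, 190, 168]), (102, [192, 190, 168]), (103, [191, 189, 168]), (104, [192, 190, 169]), (105, [192, 190, 169]), (106, [191, 190, 168]), (107, [191, 189, 168]), (108, [192, 190, 168]), (109, [191, 190, 168])]
[(172, [192, 190, 168]), (173, [192, 190, 168]), (174, [192, 190, 168]), (175, [191, 189, 168]), (176, [192, 190, 168]), (177, [192, 190, 168]), (178, [184, 182, 161]), (179, [175, 173, 154]), (180, [178, 175, 156]), (181, [179, 176, 157]), (182, [112, 110, 99]), (183, [45, 41, 38]), (184, [52, 49, 44]), (185, [51, 48, 43]), (186, [52, 49, 44]), (187, [51, 47, 44]), (188, [52, 48, 43]), (189, [52, 48, 43])]
345 [(80
[... 381 characters left out ...]
69]), (98, [191, 189, 168]), (99, [192, 190, 168]), (100, [191, 190, 168]), (101, [191, 189, 168]), (102, [191, 189, 168]), (103, [191, 189, 168]), (104, [191, 190, 168]), (105, [191, 190, 168]), (106, [191, 190, 168]), (107, [191, 189, 168]), (108, [192, 190, 168]), (109, [192, 190, 169])]
[(172, [193, 191, 169]), (173, [193, 191, 169]), (174, [192, 190, 168]), (175, [192, 190, 168]), (176, [193, 191, 169]), (177, [192, 190, 168]), (178, [179, 177, 158]), (179, [176, 173, 154]), (180, [178, 176, 157]), (181, [179, 177, 158]), (182, [81, 78, 72]), (183, [60, 56, 52]), (184, [62, 59, 54]), (185, [62, 59, 54]), (186, [63, 60, 55]), (187, [62, 59, 54]), (188, [62, 59, 54]), (189, [62, 60, 54])]
```

The pose matches the prediction within a pixel, so I hook it over the rail.

```bash
python3 - <<'E'
from h import *
manip.servo_line(*onrail(.108,0,.024),rate=.1); print(manip.get_contact_force(),manip.get_torque())
for dz in(.012,.006,.003,.002,.001,0,-.001,-.002):
    manip.servo_line(*onrail(.108,0,dz),rate=.04); manip.hold(.1)
    f=np.array(manip.get_contact_force()); print(dz,f.round(2),np.round(manip.get_torque(),3),manip.get_time())
    if f[2]>4: break
print(manip.get_position())
c=wsnap('h2')
E
```

```text
[ 0.61592924  0.33997079 -0.85095552] [ 0.0062131   0.44977389 -0.03170952]
0.012 [ 0.65  0.45 -2.1 ] [-0.076  0.502  0.035] 13.6
0.006 [ 0.31  0.36 -1.01] [-0.06   0.486 -0.007] 14.0
0.003 [-0.82  0.43 -2.27] [-0.058  0.531 -0.076] 14.35
0.002 [-0.2   0.18 -1.66] [-0.07   0.443 -0.002] 14.7
0.001 [-0.69  1.11 -2.44] [-0.035  0.459  0.069] 15.05
0 [-6.27 -0.12  6.24] [0.031 0.568 0.088] 15.4
[ 0.58549935 -0.00795124  0.26612408]
```

```bash
python3 - <<'E'
from h import *
best=None
for dx,dz in((-.001,.0015),(-.001,.0003),(-.002,.0003),(-.002,-.0007),(-.003,-.0007),(-.003,-.0015)):
    manip.servo_line(*onrail(.108,dx,dz),rate=.04); manip.hold(.1)
    f=np.array(manip.get_contact_force()); print(dx,dz,f.round(2),round(manip.get_time(),2))
E
```

```text
-0.001 0.0015 [-0.48 -1.08 -1.86] 15.8
-0.001 0.0003 [ 2.    0.7  -0.96] 16.15
-0.002 0.0003 [ 3.33  0.52 -0.49] 16.5
-0.002 -0.0007 [2.78 0.6  3.92] 16.85
-0.003 -0.0007 [6.09 0.75 2.75] 17.2
-0.003 -0.0015 [4.87 1.54 5.52] 17.55
```

The seat is at dx ≈ −1 mm, dz ≈ 0. I slide in stages while watching the force.

```bash
python3 - <<'E'
from h import *
DX,DZ=-.001,.0003
manip.servo_line(*onrail(.108,DX,DZ),rate=.04); manip.hold(.3)
for s in(.09,.075,.06,.045,.03,.015,0):
    manip.servo_line(*onrail(s,DX,DZ),rate=.05)
    f=np.array(manip.get_contact_force()); print(s,f.round(2),round(manip.get_time(),2))
    if np.linalg.norm(f)>12: break
manip.hold(.2); print(manip.get_contact_force(),manip.get_position()-onrail(0,DX,DZ)[0])
c=wsnap('m1'); snap('scene','s4')
E
```

```text
0.09 [ 4.15 -0.28  1.35] 18.61
0.075 [3.9  0.59 1.75] 19.06
0.06 [ 3.79 -0.48  2.09] 19.51
0.045 [3.71 1.09 2.02] 19.96
0.03 [3.71 0.23 1.13] 20.41
0.015 [3.64 0.3  1.72] 20.86
0 [3.41 0.08 0.96] 21.31
[3.16909403 0.15128762 1.55622162] [-1.26925612e-05 -8.27005317e-05 -3.80601959e-05]
```

```bash
python3 - <<'E'
from h import *
c=dict(np.load('pics/m1.npz')); im=c['image'].astype(int); g=im.sum(2)//3
w=lambda x,y,z:np.r_[MARK+y*RYv+x*RX,z]
print('base corners',[proj(c,w(-.04,y,.008)).round(1).tolist() for y in(-.04,.04)],'fin',[proj(c,w(x,0,z)).round(1).tolist() for x in(-.038,-.026) for z in(.008,.052)])
print('panel',[proj(c,w(-.014,y,.096+z)).round(1).tolist() for z in(0,.05,.092) for y in(-.025,.025)])
v=int(proj(c,w(-.038,0,.008))[1])
for r in range(v-1,v+14,3): print(r,g[r,270:380:1].tolist() if r==v+5 else '', [int(x) for x in np.where(abs(np.diff(g[r,240:410]))>25)[0]+240])
r=int(proj(c,w(-.014,0,.146))[1]); print(r,[int(x) for x in np.where(abs(np.diff(g[r,240:410]))>15)[0]+240])
E
```

```text
base corners [[278.0, -0.5], [369.1, -0.5]] fin [[323.6, 1.9], [323.7, 27.2], [323.5, 15.9], [323.6, 41.6]]
panel [[291.8, 86.3], [355.5, 86.3], [287.8, 130.5], [359.8, 130.5], [283.6, 177.4], [364.3, 177.5]]
0  [277, 278, 332, 366, 367]
3  [277, 278, 319, 320, 324, 325, 331, 332, 366, 367]
6 [61, 61, 63, 63, 64, 65, 62, 54, 180, 236, 235, 233, 233, 235, 235, 236, 236, 236, 238, 239, 239, 240, 241, 240, 237, 237, 236, 235, 236, 238, 238, 236, 235, 237, 238, 235, 234, 233, 234, 235, 235, 235, 234, 234, 236, 238, 236, 235, 235, 238, 196, 102, 86, 86, 92, 127, 143, 211, 238, 234, 234, 237, 203, 144, 149, 151, 150, 150, 151, 151, 148, 144, 147, 149, 149, 146, 145, 147, 148, 145, 144, 147, 150, 148, 146, 143, 143, 144, 146, 145, 144, 144, 146, 145, 140, 140, 139, 103, 41, 45, 45, 45, 45, 44, 44, 43, 43, 42, 42, 42] [277, 278, 319, 320, 324, 326, 327, 331, 332, 366, 367]
9  [277, 278, 319, 320, 324, 326, 327, 331, 332, 366, 367]
12  [278, 279, 319, 320, 324, 365, 366]
130 [285, 286, 356, 357, 358]
```

The carrier is within about 1 mm of the fin line (panel centre px 321.5, fin 322.5). I release and back out.

```bash
python3 - <<'E'
from h import *
p,r=onrail(0,-.001,.0003); a=R.from_rotvec(r).apply([0,0,1])
manip.command_gripper(.034); manip.hold(.3); print(manip.get_width(),manip.get_contact_force())
manip.servo_line(p-.11*a,r,rate=.06); manip.hold(1); print(manip.get_contact_force(),manip.get_time())
c=wsnap('e1'); im=c['image'].astype(int); g=im.sum(2)//3
w=lambda x,y,z:np.r_[MARK+y*RYv+x*RX,z]
for z in(.03,.05,.07):
    u,v=proj(c,w(-.014,-.0015,.096+z)); r_=int(v); print(z,u,v,[proj(c,w(-.014,y-.0015,.096+z)).round(1).tolist() for y in(-.025,.025)],[int(x) for x in np.where(abs(np.diff(g[r_,200:450]))>20)[0]+200])
for z in(0,.012,.092): print(z,proj(c,w(-.014,-.018,.096+z)).round(1))
u=int(proj(c,w(-.014,-.018,.15))[0]); d=np.diff(g[:,u]); print(u,[(int(i),int(d[i])) for i in np.where(abs(d)>15)[0]])
E
```

```text
0.03410823208199141 [-0.53477067  0.5269739  -0.13720007]
[ 0.1527368  -0.21757226 -0.1577959 ] 25.2333
0.03 321.7509110314844 102.61436042730914 [[297.9, 102.6], [345.6, 102.6]] [294, 295, 296, 345, 346, 348, 349]
0.05 321.7266213333714 115.32819020729637 [[297.0, 115.3], [346.5, 115.3]] [295, 296, 297, 346, 347, 348]
0.07 321.70054536059286 128.97700040292222 [[296.1, 129.0], [347.3, 129.0]] [296, 297, 346, 347, 348]
0 [306.8  85.1]
0.012 [306.5  91.9]
0.092 [304.  145.2]
305 [(18, 87), (19, 48), (21, 44), (27, -42), (30, 38), (85, -63), (86, -30), (90, -25), (91, 16), (92, 78), (145, 32), (148, -159), (149, -47), (174, 37), (175, 30), (176, 23), (177, 16), (179, -18), (187, 51), (188, 20), (207, -89), (208, -29), (209, 19), (212, 96), (213, 20), (234, -37), (235, -114), (236, 22), (314, -24), (329, -36), (341, 32), (342, 90), (367, -87), (368, -106)]
```

It hangs upright, seated and centred: the outline agrees with the prediction within about a pixel, and the tool is free.

```bash
python3 -c "
from rig import manip
print(manip.get_time(),manip.sign_off())"
```

```text
the job is handed in; nothing more can be done
25.2833 None
```

The carrier hangs upright on the rail, within about 1 mm of the index-fin line by the wrist camera, released and handed in at 25.3 s; the sign-off returned no verdict, so the judged result is not known.

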